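# Find the rocking corner of the levelling plate and flatten its shim

### The arm

A 7-joint arm with a two-finger parallel gripper is mounted at the origin on a cart in front of the work surface, level with it; the furniture and walls round the work are solid. World frame = base frame: x ahead of the robot, y to its left, z up, the work surface at z = 0. Lengths are in m, angles in rad, forces in N, time in s.
With the tool pointing down it reaches from about 0.35 to 0.9 m from the base axis. Payload 19.9 kg.
Tool frame: the origin (TCP) lies at the very end of the fingers, on their centre line; the grasp point (between the pads) lies 19 mm behind it (ctrl.grip_point_offset is the distance from the TCP to the grasp point, in m); z points along the fingers, y is the line along which they close (so a half turn about z gives the same grasp; the last joint's range is limited). The gripper opens to 85 mm and grips with 20 to 120 N. Pads are 22 mm wide; open, the fingers measure 114 mm over their backs; the gripper's body (76 mm by 85 mm) begins 54 mm behind the grasp point. The pads swing forward as they close: fully open they stand 13 mm farther back than shut.
Start: joints at [-1.228, 0.417, -0.01, 1.614, 0.005, 1.111, -0.053], TCP at [0.234, 0.58, 0.194] pointing down, gripper open.
Joint ranges: [-2.81, 2.81], [-0.39, 2.02], [-1.27, 1.25], [0.06, 2.57], [-1.19, 4.33], [0.19, 2], [-2.82, 2.82]. Speed limits (rad/s): [1.89, 1.89, 2.39, 2.39, 3.01, 3.01, 3.01].

### API

Orientations are given as a 3x3 rotation matrix whose columns are the frame's x, y, z axes.
In Python, from cell import ctrl gives the robot as it stands.
- The arm moves only by the tool send_rows, never from a script. Its argument "series" is a list that holds one entry, the list of rows, each a list of 7 numbers: the opening, from 0 (shut) to 1 (fully open), then the shift along the tool's x, y, z in cm, then the turn, a rotation vector about the tool's x, y, z in rad. A call has 1 to 10 rows; each row is the pose to reach, as a shift and turn from the pose commanded when the call began, along the tool's axes at that moment; what a row does not reach only later rows make up. A row lasts 1/10 s, in which the tool goes at most 50 mm and 8.59 degrees, less where a joint would pass 70% of its speed; a pose out of reach is approached as far as the arm can. A call with a gripper value outside its range is refused whole. The fingers move at their own pace and stop on an object; "newtons" is the grip in N (left out, the last holds). Time passes only in rows, so rows that repeat a pose let the fingers close. It gives the time, the measured TCP pose, the force, the opening and the grip force at its end, in the units of the state.
- ctrl.sense(): the state, without advancing time (a new reading comes with each control period).
- ctrl.camera(name): name is "side" or "top" or "wrist"; returns a dict with "image" (420x560x3 uint8, red, green, blue), "z_map" (420x560 float32, m along the optical axis (not along the pixel's ray), 0 where there is no reading), "fx", "fy", "cx", "cy" (pixels), "position" and "orientation" of the camera in the world. Camera axes: x right, y down, z forward; pixel columns grow to the right and rows downward; lengths in m; the calibration is good to about 2 mm. A picture is of the moment at which its call begins.
- ctrl.job_done(): hands the job in; it is judged then, once.
The state is a dict: "clock": time; "joint_pos": joint angles; "joint_velocities": joint speeds; "tau": joint torques, N m; "tcp_pos": TCP position; "eef_rot": TCP orientation; "force": force on the tool from outside, world axes, zero at the start; "moment": the same for the moment, N m; "gripper_width": finger opening in m; "grip_force": force on a finger pad.
Only numpy, scipy, OpenCV 4.12 (cv2) and the standard library are available. Lean on these libraries where they do the work, as an engineer would, in place of code of your own. Each camera call takes 0.05 s, during which the arm holds its last target. There are 200 camera calls.

### The job

Press on the corner pads of the aluminium levelling plate with closed fingertips, one after another, until you find the corner that rocks, and push that corner right down. Then press the yellow shim tab of that same corner down flat, so that the plate sits level and firm, leaving the other three tabs standing up. Pick nothing up, and leave the things round the stand where they are.

Things in the scene. Friction and masses are not known exactly. Their poses are not given: they have to be found in the camera images.
- stand: Levelling stand fixed to the table: grey base 150 x 168 mm, 14 mm thick, with ears reaching out left and right (290 mm over them along y); on it an aluminium plate on a sprung centre pivot, beside it four yellow shim tabs. Origin: centre of its underside, on the table; x away from the robot at yaw 0, y left, z up
- plate: Aluminium plate, 140 (x) x 160 (y) mm, top 40.3 mm above the table. Origin: centre of its underside; z up when level. Each corner lies over a hidden block: three are firm (give under 1.5 mm at 10 N); one, any of the four, is short, so that corner springs down 4 to 5 mm onto its block under about 4 N, and back up when let go. Level before and after
- corner_a (a point): Centre of the top of the round black rubber pad (24 mm across, 2 mm high) on the near left corner of the plate, the place to press it; at x -55, y +65 mm in the stand's frame, 42.3 mm above the table when level; it moves with the plate
- corner_b (a point): Centre of the top of the round black rubber pad (24 mm across, 2 mm high) on the near right corner of the plate, the place to press it; at x -55, y -65 mm in the stand's frame, 42.3 mm above the table when level; it moves with the plate
- corner_c (a point): Centre of the top of the round black rubber pad (24 mm across, 2 mm high) on the far left corner of the plate, the place to press it; at x +55, y +65 mm in the stand's frame, 42.3 mm above the table when level; it moves with the plate
- corner_d (a point): Centre of the top of the round black rubber pad (24 mm across, 2 mm high) on the far right corner of the plate, the place to press it; at x +55, y -65 mm in the stand's frame, 42.3 mm above the table when level; it moves with the plate
- shim_a (a joint): Hinge of the yellow shim tab (24 x 50 mm) sticking out to the left of the near left corner. 0 = up, sloping 0.25 rad; 0.25 = flat on its ear. About 9 N down on its spot moves it; it stays where left. Going flat it raises that corner's block 5 mm, which fills the gap of the short block and makes the corner firm. At a firm corner it jams or tips the plate
- tab_a (a point): Centre of the dark round spot (18 mm across) on the top of shim tab a, the place to press; at x -55, y +126 mm in the stand's frame, 27 mm above the table with the tab up, 17 mm with it flat; it moves with the tab
- shim_b (a joint): Hinge of the yellow shim tab (24 x 50 mm) sticking out to the right of the near right corner. 0 = up, sloping 0.25 rad; 0.25 = flat on its ear. About 9 N down on its spot moves it; it stays where left. Going flat it raises that corner's block 5 mm, which fills the gap of the short block and makes the corner firm. At a firm corner it jams or tips the plate
- tab_b (a point): Centre of the dark round spot (18 mm across) on the top of shim tab b, the place to press; at x -55, y -126 mm in the stand's frame, 27 mm above the table with the tab up, 17 mm with it flat; it moves with the tab
- shim_c (a joint): Hinge of the yellow shim tab (24 x 50 mm) sticking out to the left of the far left corner. 0 = up, sloping 0.25 rad; 0.25 = flat on its ear. About 9 N down on its spot moves it; it stays where left. Going flat it raises that corner's block 5 mm, which fills the gap of the short block and makes the corner firm. At a firm corner it jams or tips the plate
- tab_c (a point): Centre of the dark round spot (18 mm across) on the top of shim tab c, the place to press; at x +55, y +126 mm in the stand's frame, 27 mm above the table with the tab up, 17 mm with it flat; it moves with the tab
- shim_d (a joint): Hinge of the yellow shim tab (24 x 50 mm) sticking out to the right of the far right corner. 0 = up, sloping 0.25 rad; 0.25 = flat on its ear. About 9 N down on its spot moves it; it stays where left. Going flat it raises that corner's block 5 mm, which fills the gap of the short block and makes the corner firm. At a firm corner it jams or tips the plate
- tab_d (a point): Centre of the dark round spot (18 mm across) on the top of shim tab d, the place to press; at x +55, y -126 mm in the stand's frame, 27 mm above the table with the tab up, 17 mm with it flat; it moves with the tab
- weight: 100 g brass check weight with a knob, 22 mm across, 40 mm high, standing loose left of the stand. Bystander. Origin: centre of its underside
- vial: screw-cap glass vial with white cap, 25 mm across, 62 mm high, standing loose left of the stand, nearer the robot. Bystander. Origin: centre of its underside
- cell: turned steel sample cell, open cup 50 mm across, 70 mm high, standing loose right of the stand. Bystander. Origin: centre of its underside
- tin: round pale tin, 66 mm across, 24 mm high, loose at the right front. Bystander. Origin: centre of its underside

How it is judged:
By the outcome, as a careful person would: the job done as asked, in the order asked, and still so for the second after the job is handed in, with the robot touching nothing.
It also fails if it takes over 51 s, if anything falls off the work surface, if the arm or the gripper's body presses on something with over 40 N, if the wrist force passes 120 N, or if a joint passes its speed limit or range.

## Working session

There is one attempt and no reset: what is moved stays moved. The work goes in short steps, Python scripts to look and compute and a tool call to move; the robot and the scene stay as the last step left them, time stands still between calls to the robot, and variables do not carry over. Pictures are saved under pics/ and viewed, at most 10 in all, crops included, and the job is handed in when it is done.

Besides the shell and the picture viewer there is one more tool, called after "Emit:" as name(argument=value, ...), one argument or row to a line, values as JSON. send_rows: Moves the arm, as the interface text tells. Its arguments: {"type":"object","properties":{"series":{"type":"array","items":{"type":"array","items":{"type":"array","items":{"type":"number"}}}},"newtons":{"type":"number"}},"required":["series"]}

```bash
mkdir -p pics; ls; cat > h.py <<'E'
import numpy as np, cv2
from cell import ctrl
def shot(n,f):
    c=ctrl.camera(n); cv2.imwrite('pics/'+f+'.png',c['image'][:,:,::-1]); np.savez('/tmp/'+f+'.npz',**c); return c
def pts(c):
    v,u=np.mgrid[:420,:560]; z=c['z_map']
    P=np.stack([(u-c['cx'])/c['fx']*z,(v-c['cy'])/c['fy']*z,z],-1)
    return P@np.array(c['orientation']).T+np.array(c['position'])
E
python3 - <<'E'
from h import *
s=ctrl.sense(); print(s)
c=shot('top','top1'); print(c['position'],c['orientation'],c['fx'])
E
```

```text
pics
{'clock': 0.0, 'joint_pos': array([-1.22851274,  0.4179804 , -0.01033737,  1.61415422,  0.00474289,
        1.11068595, -0.05299859]), 'joint_velocities': array([ 0.00015446,  0.0011721 , -0.00210321, -0.00070075, -0.00019014,
       -0.00171354,  0.00086671]), 'tau': array([ 3.88492508e-04, -8.64456868e+01,  6.78961705e-01, -4.34907603e+01,
        1.91663043e-02,  7.37991038e-03,  2.23588290e-05]), 'tcp_pos': array([0.2338831 , 0.57918062, 0.19346453]), 'eef_rot': array([[-9.27277089e-01,  3.74375591e-01, -3.42575647e-04],
       [ 3.74375730e-01,  9.27276376e-01, -1.15506049e-03],
       [-1.14764149e-04, -1.19931314e-03, -9.99999274e-01]]), 'force': array([ 0.57577351,  0.51168173, -0.91329406]), 'moment': array([-0.0261917 , -0.03468818, -0.00469449]), 'grip_force': 0.0, 'gripper_width': 0.08544239548210422}
[ 0.40687016 -0.04109422  1.21903576] [[-0.01295067 -0.99373041  0.11105027]
 [-0.99991089  0.01251084 -0.00465651]
 [ 0.00323798 -0.11110068 -0.99380388]] 485.18733418020054
```

View pics/top1.png

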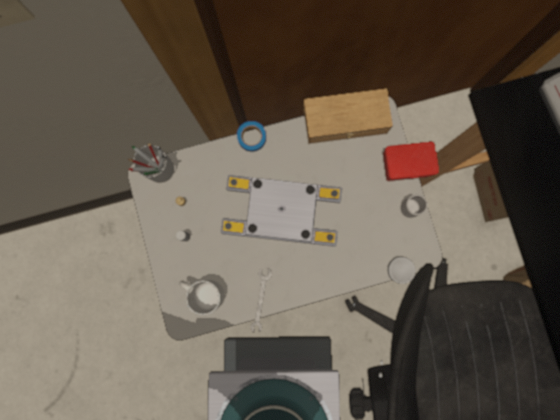

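The stand is at the image centre, with its pads at about (257,184), (310,190), (252,229) and (306,235). The weight and vial are on the left at (180,201) and (181,236), and the cell and tin are on the right at (412,205) and (401,269).

```bash
python3 - <<'E'
from h import *
c=dict(np.load('/tmp/top1.npz')); P=pts(c); g=c['image'].max(2).astype(int)
R=c['orientation'];o=c['position']
def ray(u,v,z):
    d=R@np.array([(u-c['cx'])/c['fx'],(v-c['cy'])/c['fy'],1]); return o+d*(z-o[2])/d[2]
W=[]
for n,(u,v) in dict(a=(252,229),b=(306,235),c=(257,184),d=(310,190)).items():
    b=np.zeros(g.shape);b[v-7:v+8,u-7:u+8]=1
    m=(g<70)&(b>0); vv,uu=np.nonzero(m); W.append(ray(uu.mean(),vv.mean(),.0423)); print(n,m.sum(),uu.mean(),vv.mean(),W[-1],P[v,u])
W=np.array(W)[:,:2]; L=np.array([[-55,65],[-55,-65],[55,65],[55,-65]])/1e3
cen=W.mean(0);H=L.T@(W-cen);yaw=np.arctan2(H[0,1]-H[1,0],H[0,0]+H[1,1])
Rz=np.array([[np.cos(yaw),-np.sin(yaw)],[np.sin(yaw),np.cos(yaw)]])
print(cen,yaw,(W-cen-L@Rz.T)*1e3)
T=np.array([[-55,126],[-55,-126],[55,126],[55,-126]])/1e3
print(cen+L@Rz.T);print(cen+T@Rz.T)
for t in [(180,201),(181,236),(412,205),(401,269),(205,294),(250,136),(348,115),(411,160),(150,160)]: print(t,P[t[1],t[0]])
E
```

```text
a 37 252.0 228.0 [0.49851717 0.04652552 0.0423    ] [0.4959648  0.04642119 0.04383939]
b 37 305.0810810810811 233.83783783783784 [ 0.48267227 -0.08225481  0.0423    ] [ 0.47982564 -0.08444237  0.04221393]
c 37 257.13513513513516 183.51351351351352 [0.60785759 0.03345695 0.0423    ] [0.60629912 0.03366289 0.04437882]
d 38 309.8421052631579 189.21052631578948 [ 0.59210097 -0.09573006  0.0423    ] [ 0.58938844 -0.09585823  0.04711302]
[ 0.545287  -0.0245006] -0.12141329635173567 [[-0.0472037  -0.15671459]
 [-0.14712572  0.10594993]
 [ 0.10298279  0.09738835]
 [ 0.09134662 -0.04662369]]
[[ 0.49856438  0.04668224]
 [ 0.4828194  -0.08236076]
 [ 0.60775461  0.03335956]
 [ 0.59200963 -0.09568343]]
[[ 0.50595241  0.10723318]
 [ 0.47543137 -0.14291171]
 [ 0.61514264  0.09391051]
 [ 0.5846216  -0.15623438]]
(180, 201) [0.56704543 0.22241026 0.04129018]
(181, 236) [0.47982968 0.21372327 0.0649027 ]
(412, 205) [ 0.55543967 -0.35661956 -0.00294574]
(401, 269) [ 0.39475907 -0.31535616  0.0279436 ]
(205, 294) [0.33967877 0.16556688 0.00761055]
(250, 136) [ 0.73959142  0.05396353 -0.00191165]
(348, 115) [ 0.76794732 -0.19001919  0.07504108]
(411, 160) [ 0.6600232  -0.3446774   0.05140788]
(150, 160) [0.66772589 0.29461125 0.05196168]
```

```bash
cat >> h.py <<'E'
K=dict(a=(.4986,.0467),b=(.4828,-.0824),c=(.6078,.0334),d=(.5920,-.0957),
 ta=(.5060,.1072),tb=(.4754,-.1429),tc=(.6151,.0939),td=(.5846,-.1562))
YAW=-.1214
def go(k,z):
    from scipy.spatial.transform import Rotation as Ro
    s=ctrl.sense(); R=np.array(s['eef_rot']); ca,sa=np.cos(YAW),np.sin(YAW)
    G=np.array([[-ca,sa,0],[-sa,-ca,0],[0,0,-1]]).T
    G=np.array([[-ca,-sa,0],[-sa,ca,0],[0,0,-1]]).T; G=np.column_stack([[-ca,-sa,0],[-sa,ca,0],[0,0,-1]])
    p=np.array([*K[k],z]) if isinstance(k,str) else np.array([*k,z])
    print(k,'tcp',np.round(s['tcp_pos'],4),'F',np.round(s['force'],1),'t',round(s['clock'],2),'shift cm',np.round(R.T@(p-s['tcp_pos'])*100,2),'turn',np.round(Ro.from_matrix(R.T@G).as_rotvec(),3),'det',round(np.linalg.det(G)))
E
python3 -c "
from h import *
go('a',.194)"
```

```text
a tcp [0.2339 0.5792 0.1935] F [ 0.4  0.7 -0.9] t 0.05 shift cm [-44.48 -39.46  -0.  ] turn [-0.001 -0.    -0.262] det 1
```

Emit:
send_rows(
  series=[
    [[0,-44.5,-39.5,0,0,0,-0.262],[0,-44.5,-39.5,0,0,0,-0.262],[0,-44.5,-39.5,0,0,0,-0.262],[0,-44.5,-39.5,0,0,0,-0.262],[0,-44.5,-39.5,0,0,0,-0.262],[0,-44.5,-39.5,0,0,0,-0.262],[0,-44.5,-39.5,0,0,0,-0.262],[0,-44.5,-39.5,0,0,0,-0.262],[0,-44.5,-39.5,0,0,0,-0.262],[0,-44.5,-39.5,0,0,0,-0.262]],
  ],
)

```text
clock: 1.05
tcp_pos: [0.4568, 0.1297, 0.1941]
eef_rot: [[-0.993, 0.121, -0.0], [0.121, 0.993, -0.0], [0.0, -0.0, -1.0]]
force: [1.3, 0.5, -0.6]
gripper_width: 0.0001
grip_force: 0.0
```

```bash
python3 -c "
from h import *
go('a',.07)"
```

```text
a tcp [0.4568 0.1297 0.1941] F [ 1.3  0.5 -0.6] t 1.05 shift cm [-5.16 -7.73 12.41] turn [-0. -0. -0.] det 1
```

Emit:
send_rows(
  series=[
    [[0,-5.2,-7.7,9,0,0,0],[0,-5.2,-7.7,12.4,0,0,0],[0,-5.2,-7.7,12.4,0,0,0],[0,-5.2,-7.7,12.4,0,0,0],[0,-5.2,-7.7,12.4,0,0,0],[0,-5.2,-7.7,12.4,0,0,0],[0,-5.2,-7.7,12.4,0,0,0]],
  ],
)

```text
clock: 1.75
tcp_pos: [0.4993, 0.0502, 0.0714]
eef_rot: [[-0.993, 0.12, 0.002], [0.12, 0.993, 0.001], [-0.002, 0.001, -1.0]]
force: [0.5, -0.7, -0.8]
gripper_width: 0.0002
grip_force: 0.0
```

```bash
python3 -c "
from h import *
go('a',.05)
c=shot('side','s1'); shot('wrist','w1')
cv2.imwrite('pics/sw.png',cv2.resize(np.hstack([cv2.imread('pics/s1.png'),cv2.imread('pics/w1.png')]),(800,300)))"
```

```text
a tcp [0.4993 0.0502 0.0714] F [ 0.5 -0.7 -0.8] t 1.75 shift cm [ 0.03 -0.35  2.14] turn [0.001 0.002 0.001] det 1
```

View pics/sw.png

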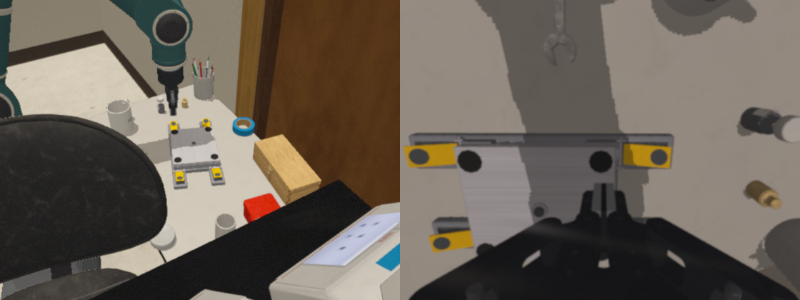

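The left half shows the gripper above the near left corner. In the right half, pad a is at about (600,160), just below the fingertips, as expected.

Emit:
send_rows(
  series=[
    [[0,0,-0.3,1.5,0,0,0],[0,0,-0.3,2.5,0,0,0],[0,0,-0.3,2.5,0,0,0],[0,0,-0.3,2.5,0,0,0],[0,0,-0.3,2.5,0,0,0]],
  ],
)

```text
clock: 2.35
tcp_pos: [0.4987, 0.0461, 0.0456]
eef_rot: [[-0.993, 0.121, 0.001], [0.121, 0.993, 0.0], [-0.001, 0.0, -1.0]]
force: [0.6, 0.1, 0.8]
gripper_width: -0.0001
grip_force: 0.0
```

```bash
python3 -c "
from h import *
go('a',.038)"
```

```text
a tcp [0.4987 0.0461 0.0456] F [0.6 0.1 0.8] t 2.35 shift cm [0.02 0.05 0.76] turn [ 0.     0.001 -0.   ] det 1
```

Emit:
send_rows(
  series=[
    [[0,0,0,0.3,0,0,0],[0,0,0,0.6,0,0,0],[0,0,0,0.6,0,0,0],[0,0,0,0.6,0,0,0]],
  ],
)

```text
clock: 2.75
tcp_pos: [0.4983, 0.0459, 0.039]
eef_rot: [[-0.993, 0.122, -0.0], [0.122, 0.993, -0.0], [0.0, -0.0, -1.0]]
force: [0.3, 0.5, 0.0]
gripper_width: -0.0001
grip_force: 0.0
```

Emit:
send_rows(
  series=[
    [[0,0,0,0.15,0,0,0],[0,0,0,0.3,0,0,0],[0,0,0,0.3,0,0,0],[0,0,0,0.3,0,0,0]],
  ],
)

```text
clock: 3.15
tcp_pos: [0.4983, 0.046, 0.0361]
eef_rot: [[-0.993, 0.122, -0.0], [0.122, 0.993, -0.0], [0.0, -0.0, -1.0]]
force: [-0.6, 0.2, 0.0]
gripper_width: 0.0
grip_force: 0.0
```

```bash
python3 -c "
from h import *
go('a',.035)
c=shot('wrist','w2')
im=cv2.imread('pics/w2.png');cv2.imwrite('pics/w2c.png',im)"
```

```text
a tcp [0.4983 0.046  0.0361] F [-0.6  0.2  0. ] t 3.15 shift cm [-0.02  0.08  0.11] turn [-0. -0. -0.] det 1
```

View pics/w2c.png

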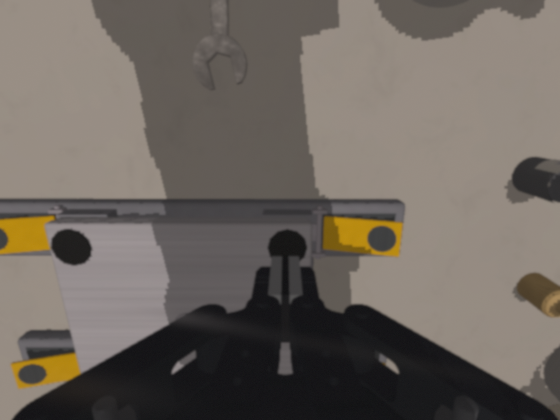

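The fingertips end at about (287,258), beside the centre of pad a at (287,246). It's not clear whether they are touching, so I'll check the plate's tilt with depth.

```bash
python3 - <<'E'
from h import *
c=dict(np.load('/tmp/w2.npz')); P=pts(c)
for n,(u,v) in dict(plateB=(100,250),mid=(180,260),nearA=(250,245),nearA2=(255,230),padA=(280,240),padA2=(295,240),padB=(71,246),baseedge=(300,207),tabA=(381,238),tabB=(5,238),table=(380,120),tip=(275,265),tip2=(296,265)).items():
    q=P[v-2:v+3,max(u-2,0):u+3].reshape(-1,3); print(n,np.round(np.median(q,0),4),q[:,2].std().round(4))
E
```

```text
plateB [ 0.4882 -0.0653  0.0418] 0.0004
mid [ 0.5007 -0.0186  0.0417] 0.0007
nearA [0.496  0.0256 0.0416] 0.0004
nearA2 [0.4868 0.03   0.0416] 0.0005
padA [0.4941 0.0441 0.0435] 0.0005
padA2 [0.4952 0.053  0.0439] 0.0005
padB [ 0.4827 -0.0802  0.0442] 0.0008
baseedge [0.4841 0.0585 0.0149] 0.0006
tabA [0.5068 0.1078 0.0287] 0.037
tabB [ 0.4779 -0.1346  0.027 ] 0.0006
table [0.4352 0.1171 0.0014] 0.0009
tip [0.4877 0.0434 0.0876] 0.0015
tip2 [0.4888 0.0528 0.0876] 0.0015
```

```bash
python3 - <<'E'
from h import *
c=dict(np.load('/tmp/w2.npz')); P=pts(c); print(c['position'],c['orientation'][:,2])
for v in range(236,300,4): print(v,[tuple(np.round(P[v,u]*1000).astype(int)) for u in (274,286,297)],c['image'][v,274],c['image'][v,286])
E
```

```text
[0.42175938 0.05612546 0.21724896] [ 0.30127646 -0.03808791 -0.95277584]
236 [(np.int64(491), np.int64(41), np.int64(44)), (np.int64(492), np.int64(48), np.int64(43)), (np.int64(493), np.int64(54), np.int64(44))] [33 33 33] [23 22 21]
240 [(np.int64(493), np.int64(41), np.int64(45)), (np.int64(495), np.int64(48), np.int64(43)), (np.int64(495), np.int64(54), np.int64(44))] [23 23 22] [24 23 22]
244 [(np.int64(496), np.int64(40), np.int64(44)), (np.int64(497), np.int64(47), np.int64(44)), (np.int64(498), np.int64(54), np.int64(44))] [23 24 23] [24 24 23]
248 [(np.int64(499), np.int64(40), np.int64(44)), (np.int64(500), np.int64(47), np.int64(42)), (np.int64(500), np.int64(54), np.int64(45))] [22 21 21] [23 22 22]
252 [(np.int64(501), np.int64(40), np.int64(44)), (np.int64(502), np.int64(47), np.int64(43)), (np.int64(503), np.int64(53), np.int64(44))] [21 21 21] [22 22 21]
256 [(np.int64(504), np.int64(39), np.int64(44)), (np.int64(505), np.int64(46), np.int64(43)), (np.int64(506), np.int64(53), np.int64(43))] [50 49 49] [20 20 19]
260 [(np.int64(487), np.int64(43), np.int64(83)), (np.i
[... 879 characters left out ...]
), np.int64(101))] [64 63 63] [21 20 22]
284 [(np.int64(487), np.int64(44), np.int64(105)), (np.int64(488), np.int64(48), np.int64(104)), (np.int64(489), np.int64(53), np.int64(104))] [64 63 63] [21 21 23]
288 [(np.int64(488), np.int64(44), np.int64(107)), (np.int64(488), np.int64(48), np.int64(107)), (np.int64(489), np.int64(53), np.int64(107))] [64 62 63] [20 18 20]
292 [(np.int64(488), np.int64(44), np.int64(110)), (np.int64(488), np.int64(48), np.int64(110)), (np.int64(489), np.int64(52), np.int64(109))] [65 63 63] [19 19 20]
296 [(np.int64(488), np.int64(44), np.int64(112)), (np.int64(489), np.int64(48), np.int64(112)), (np.int64(488), np.int64(52), np.int64(115))] [65 64 64] [28 28 28]
```

The plate is level, and depth puts the finger ends at about z = 0.080, while the reported TCP is at 0.036. I'll cross-check with the side camera.

```bash
python3 - <<'E'
from h import *
c=shot('side','s2'); P=pts(c)
m=(abs(P[...,0]-.498)<.03)&(abs(P[...,1]-.047)<.03)&(c['z_map']>0)
for lo in range(30,130,5):
    q=P[m&(P[...,2]*1000>=lo)&(P[...,2]*1000<lo+5)]
    if len(q): print(lo,len(q),np.round(q.mean(0),3))
R=c['orientation'];o=c['position'];pc=R.T@(np.array([.498,.046,.06])-o);u=int(c['cx']+c['fx']*pc[0]/pc[2]);v=int(c['cy']+c['fy']*pc[1]/pc[2]);print(u,v)
cv2.imwrite('pics/s2c.png',cv2.resize(cv2.imread('pics/s2.png')[v-45:v+45,u-60:u+60],None,fx=6,fy=6,interpolation=2))
E
```

```text
30 1 [0.483 0.041 0.031]
35 30 [0.504 0.035 0.039]
40 199 [0.506 0.039 0.042]
45 11 [0.503 0.044 0.045]
70 2 [0.496 0.043 0.074]
75 7 [0.501 0.041 0.077]
80 12 [0.495 0.038 0.083]
85 19 [0.5   0.036 0.088]
90 16 [0.497 0.036 0.092]
95 17 [0.499 0.036 0.097]
100 17 [0.497 0.036 0.102]
105 8 [0.499 0.034 0.106]
110 1 [0.502 0.031 0.11 ]
115 1 [0.486 0.039 0.118]
120 9 [0.493 0.026 0.122]
125 4 [0.487 0.023 0.127]
243 179
```

View pics/s2c.png

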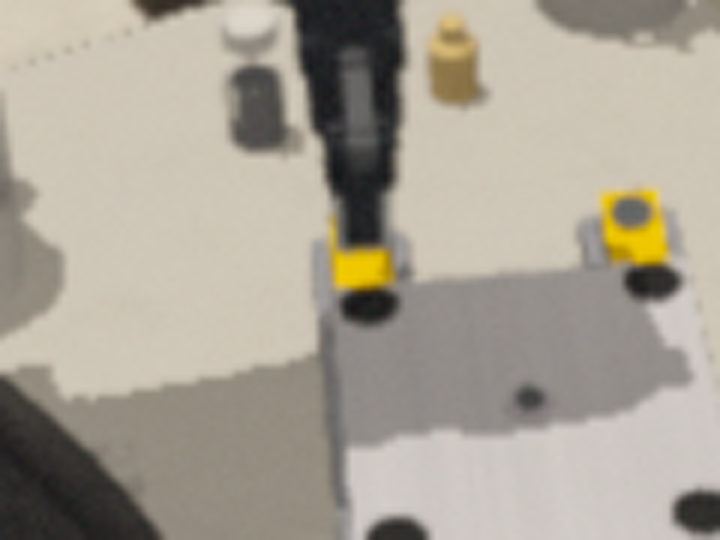

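Both cameras agree: the fingertips are about 35 mm above the pad, so the real tips sit about 42 mm above the reported TCP z. The x and y readings agree. Contact should come at a reported z near 0, so I'll descend guarded by force.

Emit:
send_rows(
  series=[
    [[0,0,0.1,1.2,0,0,0],[0,0,0.1,2.4,0,0,0],[0,0,0.1,3.0,0,0,0],[0,0,0.1,3.0,0,0,0],[0,0,0.1,3.0,0,0,0]],
  ],
)

```text
clock: 3.75
tcp_pos: [0.4984, 0.0468, 0.0059]
eef_rot: [[-0.993, 0.122, -0.001], [0.122, 0.993, -0.0], [0.0, -0.0, -1.0]]
force: [0.3, 1.5, -0.0]
gripper_width: 0.0001
grip_force: 0.0
```

Emit:
send_rows(
  series=[
    [[0,0,0,0.2,0,0,0],[0,0,0,0.4,0,0,0],[0,0,0,0.4,0,0,0],[0,0,0,0.4,0,0,0]],
  ],
)

```text
clock: 4.15
tcp_pos: [0.4987, 0.0471, 0.0023]
eef_rot: [[-0.993, 0.121, 0.0], [0.121, 0.993, 0.0], [-0.0, 0.0, -1.0]]
force: [-0.7, 1.4, 4.6]
gripper_width: 0.0001
grip_force: 2.3
```

Emit:
send_rows(
  series=[
    [[0,0,0,0.1,0,0,0],[0,0,0,0.2,0,0,0],[0,0,0,0.2,0,0,0],[0,0,0,0.2,0,0,0]],
  ],
)

```text
clock: 4.55
tcp_pos: [0.4986, 0.0472, 0.0006]
eef_rot: [[-0.993, 0.121, 0.0], [0.121, 0.993, 0.0], [-0.0, 0.0, -1.0]]
force: [-4.8, 2.2, 14.5]
gripper_width: 0.0001
grip_force: 7.2
```

```bash
cat >> h.py <<'E'
def tilt(f,k):
    # fit the visible plate top in stand axes: height at the four corners
    c=shot('wrist',f); P=pts(c).reshape(-1,3); ca,sa=np.cos(YAW),np.sin(YAW)
    d=P[:,:2]-[.5453,-.0245]; L=np.c_[d[:,0]*ca+d[:,1]*sa,-d[:,0]*sa+d[:,1]*ca]
    m=(abs(L[:,0])<.066)&(abs(L[:,1])<.076)&(P[:,2]>.030)&(P[:,2]<.052)&(c['z_map'].ravel()>0)&(c['image'].reshape(-1,3).max(1)>90)
    A=np.c_[L[m],np.ones(m.sum())]; s,*_=np.linalg.lstsq(A,P[m,2],rcond=None)
    print(f,m.sum(),'corner mm',{n:round(1e3*(s[0]*x+s[1]*y+s[2]),1) for n,x,y in zip('abcd',(-.055,-.055,.055,.055),(.065,-.065,.065,-.065))})
E
python3 -c "
from h import *
tilt('pa','a'); go('b',.012)"
```

```text
pa 21515 corner mm {'a': np.float64(37.2), 'b': np.float64(41.8), 'c': np.float64(41.5), 'd': np.float64(46.0)}
b tcp [0.4986 0.0472 0.0006] F [-4.7  1.1 13.2] t 4.6 shift cm [ -0.   -13.06  -1.14] turn [ 0.  0. -0.] det 1
```

Corner a has sunk about 4.5 mm, with d risen by the same amount, and it then took 14 N against its block. Corner a rocks and is fully down. I'll lift off and go to tab a; the contact implies an offset of about 37 mm.

Emit:
send_rows(
  series=[
    [[0,0,0,-1.5,0,0,0],[0,0,0,-3.0,0,0,0],[0,0,0,-3.0,0,0,0],[0,0,3,-3.0,0,0,0],[0,0,6.1,-3.0,0,0,0],[0,0,6.1,-3.0,0,0,0],[0,0,6.1,-3.0,0,0,0],[0,0,6.1,-3.0,0,0,0]],
  ],
)

```text
clock: 5.4
tcp_pos: [0.5056, 0.1066, 0.0297]
eef_rot: [[-0.992, 0.122, -0.001], [0.122, 0.992, -0.001], [0.0, -0.001, -1.0]]
force: [-0.0, -0.3, -0.3]
gripper_width: -0.0
grip_force: 0.0
```

```bash
python3 -c "
from h import *
tilt('pb','a'); go('ta',-.005)"
```

```text
pb 23980 corner mm {'a': np.float64(41.7), 'b': np.float64(41.8), 'c': np.float64(41.8), 'd': np.float64(41.9)}
ta tcp [0.5057 0.1065 0.0299] F [ 0.3 -1.  -0.2] t 5.45 shift cm [-0.02  0.08  3.49] turn [-0.001 -0.    -0.002] det 1
```

View pics/pb.png

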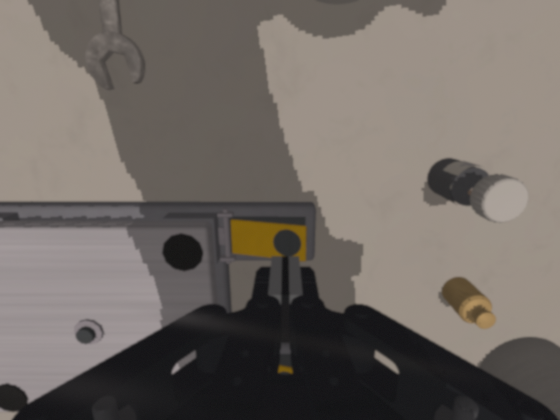

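With a released, the plate sprang back level. The fingertips at (286,258) line up with tab a's spot at (286,243).

Emit:
send_rows(
  series=[
    [[0,0,0.1,1.5,0,0,0],[0,0,0.1,3.0,0,0,0],[0,0,0.1,3.5,0,0,0],[0,0,0.1,3.5,0,0,0],[0,0,0.1,3.5,0,0,0]],
  ],
)

```text
clock: 5.95
tcp_pos: [0.5063, 0.1082, -0.0045]
eef_rot: [[-0.993, 0.122, 0.0], [0.122, 0.993, -0.0], [-0.0, -0.0, -1.0]]
force: [-0.1, -0.8, 0.2]
gripper_width: -0.0006
grip_force: 0.0
```

Emit:
send_rows(
  series=[
    [[0,0,0,0.3,0,0,0],[0,0,0,0.6,0,0,0],[0,0,0,0.9,0,0,0],[0,0,0,0.9,0,0,0],[0,0,0,0.9,0,0,0]],
  ],
)

```text
clock: 6.45
tcp_pos: [0.5064, 0.1088, -0.0136]
eef_rot: [[-0.993, 0.121, 0.001], [0.121, 0.993, 0.0], [-0.001, 0.0, -1.0]]
force: [1.3, 0.8, 2.0]
gripper_width: -0.0001
grip_force: 1.2
```

Emit:
send_rows(
  series=[
    [[0,0,-0.1,0.2,0,0,0],[0,0,-0.1,0.4,0,0,0],[0,0,-0.1,0.5,0,0,0],[0,0,-0.1,0.5,0,0,0]],
  ],
)

```text
clock: 6.85
tcp_pos: [0.5065, 0.1082, -0.0185]
eef_rot: [[-0.993, 0.121, 0.001], [0.121, 0.993, 0.001], [-0.001, 0.001, -1.0]]
force: [1.2, 3.0, 5.1]
gripper_width: 0.0001
grip_force: 2.5
```

Emit:
send_rows(
  series=[
    [[0,0,0,0.2,0,0,0],[0,0,0,0.3,0,0,0],[0,0,0,0.3,0,0,0]],
  ],
)

```text
clock: 7.15
tcp_pos: [0.5067, 0.1082, -0.021]
eef_rot: [[-0.993, 0.121, 0.002], [0.121, 0.993, 0.001], [-0.001, 0.001, -1.0]]
force: [-3.3, 2.5, 19.3]
gripper_width: -0.0002
grip_force: 9.3
```

Emit:
send_rows(
  series=[
    [[0,0,0,0.1,0,0,0],[0,0,0,0.1,0,0,0],[0,0,0,0.1,0,0,0]],
  ],
)

```text
clock: 7.45
tcp_pos: [0.5068, 0.1082, -0.0214]
eef_rot: [[-0.993, 0.121, 0.002], [0.121, 0.993, 0.001], [-0.002, 0.001, -1.0]]
force: [-6.6, 2.1, 33.7]
gripper_width: 0.0001
grip_force: 16.8
```

Emit:
send_rows(
  series=[
    [[0,0,0,-2,0,0,0],[0,0,0,-5,0,0,0],[0,0,0,-9,0,0,0],[0,0,0,-9,0,0,0],[0,0,0,-9,0,0,0],[0,0,0,-9,0,0,0]],
  ],
)

```text
clock: 8.05
tcp_pos: [0.5053, 0.1074, 0.0664]
eef_rot: [[-0.993, 0.121, -0.001], [0.121, 0.993, -0.0], [0.001, -0.001, -1.0]]
force: [-0.3, 0.1, -0.2]
gripper_width: 0.0003
grip_force: 0.0
```

```bash
python3 - <<'E'
from h import *
tilt('pc','a'); c=dict(np.load('/tmp/pc.npz')); P=pts(c); go('a',.012)
p=np.linspace(0,1,9)
ca,sa=np.cos(YAW),np.sin(YAW)
for n,x,s in (('a',-.055,1),('b',-.055,-1),('c',.055,1)):
    for y in (.100,.113,.126,.137):
        w=np.array([.5453+ca*x-sa*s*y,-.0245+sa*x+ca*s*y]); m=(np.hypot(*(P[...,:2]-w).transpose(2,0,1))<.004)&(P[...,2]<.06)&(c['z_map']>0)
        print(n,y,m.sum(),np.round(np.median(P[m][:,2])*1e3,1) if m.any() else None)
E
```

```text
pc 24408 corner mm {'a': np.float64(41.8), 'b': np.float64(41.9), 'c': np.float64(41.7), 'd': np.float64(41.8)}
a tcp [0.5052 0.1073 0.0662] F [ 0.1  0.1 -0.8] t 8.1 shift cm [-0.08 -6.09  5.43] turn [-0.001 -0.001 -0.   ] det 1
a 0.1 79 18.1
a 0.113 83 17.9
a 0.126 81 18.2
a 0.137 79 17.9
b 0.1 0 None
b 0.113 0 None
b 0.126 0 None
b 0.137 0 None
c 0.1 0 None
c 0.113 0 None
c 0.126 46 28.8
c 0.137 0 None
```

View pics/pc.png

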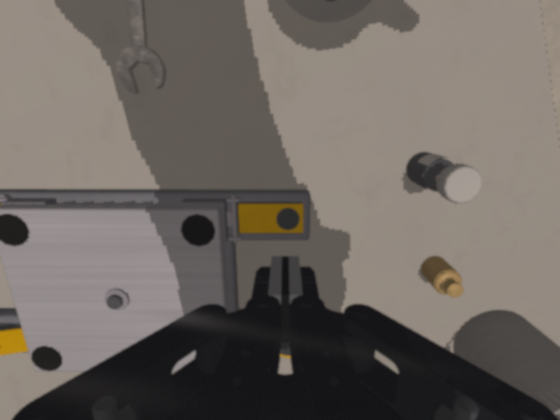

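Tab a, at (288,219), now lies flat: its surface reads an even 18 mm, which includes about 1 mm of camera bias. The plate is level, tab c still stands, and the tool is clear.

```bash
python3 -c "
from h import *
print(ctrl.job_done())"
```

```text
the job is handed in; nothing more can be done
None
```

Corner a (near left) was the one that rocked: it sank about 4.5 mm and held 14 N, then tab a was pressed flat. The plate measures level, I touched no other tab or loose item, and I handed the job in at about 8 s. I did not re-press corner a to confirm it is firm, and the fingertips really sat about 37–42 mm above the reported TCP, so I worked by camera and contact force.

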